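# Post the lab sample through the self-closing flap of the drop box

## Robot

A 6-joint arm with a two-finger parallel gripper is mounted at the origin on a cart in front of the work surface, level with it; the furniture and walls round the work are solid. World frame = base frame: x ahead of the robot, y to its left, z up, the work surface at z = 0. Lengths are in m, angles in rad, forces in N, time in s.
With the tool pointing down it reaches from about 0.375 to 0.75 m from the base axis. Payload 9 kg.
Tool frame: the origin (TCP) lies midway between the tips of the shut fingers; the grasp point (between the pads) lies 19 mm behind it (bot.hold_point_z is the distance from the TCP to the grasp point, in m); z points along the fingers, y is the direction in which the jaws open and shut (so a half turn about z gives the same grasp; the last joint's range is limited). The gripper opens to 85 mm and grips with 20 to 120 N. Pads are 22 mm wide; open, the fingers measure 114 mm over their backs; the gripper's body (76 mm by 85 mm) begins 54 mm behind the grasp point. The pads swing forward as they close: fully open they stand 13 mm farther back than shut.
Start: joints at [-1.466, 0.104, 0.097, 1.564, 0, 1.353], TCP at [0.19, -0.569, 0.231] pointing down, gripper open.
Joint ranges: [-2.99, 2.99], [-0.84, 1.86], [-1.1, 1.16], [-1.84, 2.11], [-1.51, 1.56], [-3.14, 3.14]. Speed limits (rad/s): [2.22, 2.22, 2.57, 3.14, 3.14, 3.14].

## Interface

Orientations are given as a rotation vector (axis times angle).
In Python, from bench import bot gives the robot as it stands.
- The arm moves only by the tool move_arm, never from a script. Its arguments are lists of equal length, an entry for each row: "offset": the shift along the tool's x, y, z in cm, a list of three; "roll": the turn about the tool's z in rad. A call has 1 to 20 rows; each row shifts and turns the commanded pose from where the row before left it, along the tool's axes as they then stand; what a row does not reach is not made up. A row lasts 1/8 s, in which the tool goes at most 62.5 mm and 10.7 degrees, less where a joint would pass 70% of its speed; a pose out of reach is approached as far as the arm can. A call is refused whole if a number of a shift passes 6.25 or a number of a turn 0.188, either way. A call with a gripper value outside its range is refused whole. "grip" is the closure, from 0 (fully open) to 1 (shut), set as the call begins (left out, the last holds). The fingers move at their own pace and stop on an object; the grip force is fixed at half the most. Time passes only in rows, so rows that do not move let the fingers close. It gives the time, the measured TCP pose, the force and the opening at its end, in the units of the state.
- bot.get_state(): the state, without advancing time (a new reading comes with each control period).
- bot.get_image(name): name is "scene" or "top" or "wrist"; returns a dict with "pixels" (384x512x3 uint8, blue, green, red), "fx", "fy", "cx", "cy" (pixels), "rvec" (rotation vector, rad) and "tvec" (3), from world to camera coordinates, as OpenCV has them; the wrist camera has in their place "tool_from_camera" (4x4, takes a point from camera to tool coordinates, whose origin is the TCP and whose axes are the flange's). Camera axes: x right, y down, z forward; pixel columns grow to the right and rows downward; lengths in m; the calibration is good to about 2 mm. A picture is of the moment at which its call begins: read the wrist's pose just before it. There is no depth.
- bot.sign_off(): hands the job in, once; it reports no verdict.
The state is a dict: "clock": time; "qpos": joint angles; "joint_vel": joint speeds; "effort": joint torques, N m; "eef_pos": TCP position; "orientation": TCP orientation; "wrist_force": force on the tool from outside, world axes, zero at the start; "ft_torque": the same for the moment, N m; "finger_gap": finger opening in m.
Only numpy, scipy, OpenCV 4.12 (cv2) and the standard library are available. Lean on these libraries where they do the work, as an engineer would, in place of code of your own. Each camera call takes 0.05 s, during which the arm holds its last target. There are 200 camera calls.

## Task

Post the red-capped sample jar into the locked drop box for the lab: press the sloping spring flap open with one finger and, while that finger keeps it open, push the jar over the edge of the shelf with the other finger so that it drops into the box; then let the flap close. Only touch and push, never lift the jar, and do not shove it onto the closed flap or use it to force the flap. Leave the white-capped counter-sample on the shelf and the stamp and brass weights beside the box undisturbed.

Things in the scene. Friction and masses are not known exactly. Their poses are not given: they have to be found in the camera images.
- sample_box: Grey steel drop box fixed to the worktop, 280 mm deep, 192 wide. Origin: centre of its underside; own x from shelf to flap, z up. Steel shelf 140 mm high, own x -140 to -20, 8 mm side rails 180 apart. Behind it the opening, x -20 to 80, 184 wide, under the flap; chamber floor 12 mm high. Side cheeks stand 10 mm above the flap; hood behind the hinge 187 mm high.
- shelf_edge (a point): Middle of the shelf's rear edge, at the level of the shelf top: own x = -20, y = 0, z = 140 mm of the box. A jar pushed past this edge falls into the box if the flap is open.
- flap (a joint): Flap angle, rad: 0 closed, 0.9 full open. Steel plate, black strip at its free edge, 180 mm wide, 106 mm hinge to edge. Closed, it slopes 23 degrees from the hinge (far, upper side) to the shelf edge, flush with it. Pressed down it swings into the box, away from the shelf edge. Spring 0.17 N m closed, 0.28 open (6 N pressed 45 mm from the hinge); shuts within 1 s. A jar's weight does not open it.
- flap_hinge (a point): Middle of the flap's hinge line, fixed: own x = 80, z = 181 mm of the box, 41 mm above the shelf top.
- flap_edge (a point): Middle of the flap's free edge on its upper face; moves with the flap.
- red_jar: Sample jar with a RED screw cap and white body, upright cylinder of 36 mm diameter, 36 mm high, about 70 g, standing on the shelf. Origin: centre of its underside, own z up. To be posted.
- red_jar_center (a point): Centre of the red-capped jar, 18 mm above its underside.
- white_jar: Counter-sample jar of the same size with a WHITE cap, on the shelf, 70 to 110 mm beside the red-capped one. Origin: centre of its underside. Stays there.
- stamp: Wooden rubber stamp with black knob, 30x52x78 mm, on the worktop left of the box. Origin: centre of its underside.
- big_weight: Brass check weight, 30 mm diameter, 40 mm high, on the worktop right of the box. Origin: centre of its underside.
- small_weight: Brass check weight, 24 mm diameter, 32 mm high, on the worktop right of the box. Origin: centre of its underside.
There are look-alikes about, which are no part of the job. There is more than one size of the red_jar; the job needs the middle-sized.

How it is judged:
On the way, in this order (a step that is already met when the one before it is completed fails the run):
1. a finger presses the flap open (over 0.12 rad) while the red-capped jar still stands on the shelf (value of joint flap above 0.12 rad and contact force between the fingers and flap above 0.3 N and x of red_jar_center in the frame of sample_box below -0.018 m and z of red_jar_center in the frame of sample_box above 0.148 m), for 0.05 s.
2. the red-capped jar drops through the opening while a finger still holds the flap open (value of joint flap above 0.2 rad and contact force between the fingers and flap above 0.3 N and x of red_jar_center in the frame of sample_box above -0.05 m and z of red_jar_center in the frame of sample_box below 0.13 m), for 0.05 s.
At the end, for the whole second after the job is handed in: The red-capped jar lies at the bottom of the box's chamber (centre less than 60 mm above the worktop, inside its walls), the flap is closed (under 0.04 rad), the white-capped jar stands within 20 mm and the stamp and weights within 30 mm of where they were (z of red_jar_center in the frame of sample_box between 0.01 and 0.06 m and x of red_jar_center in the frame of sample_box between -0.05 and 0.136 m and y of red_jar_center in the frame of sample_box between -0.092 and 0.092 m and linear speed of red_jar below 0.15 m/s and value of joint flap below 0.04 rad and distance of white_jar from where it was at the start of the episode below 0.02 m and angle between white_jar's own z axis and vertical below 0.1 rad and distance of each of stamp, big_weight, small_weight from where it was at the start of the episode below 0.03 m); the robot touches nothing.
It fails at once if the red-capped jar is lifted (centre more than 20 mm above its height when standing on the shelf) (z of red_jar_center in the frame of sample_box above 0.178 m).
It fails at once if the red-capped jar is pushed past the shelf edge onto a flap that is not held open (x of red_jar_center in the frame of sample_box above -0.016 m and z of red_jar_center in the frame of sample_box above 0.15 m and value of joint flap below 0.12 rad).
It fails at once if the standing red-capped jar forces the flap open with no finger on the flap (contact force between red_jar and flap above 1.5 N and contact force between the fingers and flap below 0.05 N and value of joint flap above 0.03 rad and z of red_jar_center in the frame of sample_box above 0.15 m).
It fails at once if the white-capped jar is moved 20 mm or lifted (distance of white_jar from where it was at the start of the episode above 0.02 m).
It fails at once if the stamp or a weight is moved 30 mm (distance of any of stamp, big_weight, small_weight from where it was at the start of the episode above 0.03 m).
It also fails if it takes over 40 s, if anything falls off the work surface, if the arm or the gripper's body presses on something with over 40 N, if the wrist force passes 120 N, or if a joint passes its speed limit or range.

## Working session

There is one attempt and no reset: what is moved stays moved. The work goes in short steps, Python scripts to look and compute and a tool call to move; the robot and the scene stay as the last step left them, time stands still between calls to the robot, and variables do not carry over. Pictures are saved under pics/ and viewed, about 8 in all and at most 12, crops included, and the job is handed in when it is done.

Besides the shell and the picture viewer there is one more tool, called after "Emit:" as name(argument=value, ...), one argument or row to a line, values as JSON. move_arm: Moves the arm, as the interface text tells. Its arguments: {"type":"object","properties":{"offset":{"type":"array","items":{"type":"array","items":{"type":"number"}}},"roll":{"type":"array","items":{"type":"number"}},"grip":{"type":"number"}},"required":["offset","roll"]}

```bash
mkdir -p pics; cat > h.py <<'E'
import numpy as np, cv2
from bench import bot
def save(n,f):
    im=bot.get_image(n); np.save('pics/'+f+'.npy',im,allow_pickle=True); cv2.imwrite('pics/'+f+'.png',im['pixels']); return im
def load(f): return np.load('pics/'+f+'.npy',allow_pickle=True).item()
def ray(im,u,v,z):
    R=cv2.Rodrigues(np.array(im['rvec'],float))[0]; t=np.array(im['tvec'],float).ravel()
    d=R.T@np.array([(u-im['cx'])/im['fx'],(v-im['cy'])/im['fy'],1]); c=-R.T@t
    return c+d*(z-c[2])/d[2]
def proj(im,P):
    R=cv2.Rodrigues(np.array(im['rvec'],float))[0]; t=np.array(im['tvec'],float).ravel()
    p=R@np.array(P,float)+t; return p[0]/p[2]*im['fx']+im['cx'],p[1]/p[2]*im['fy']+im['cy']
E
python3 - <<'E'
from h import *
a=save('scene','s0');b=save('top','t0')
cv2.imwrite('pics/both.png',np.vstack([cv2.resize(np.hstack([a['pixels'],b['pixels']]),(800,300))]))
print(bot.get_state())
for i in (a,b):
  R=cv2.Rodrigues(np.array(i['rvec'],float))[0]; print(-R.T@np.array(i['tvec']).ravel(),R[2])
E
```

```text
{'clock': 0.1, 'qpos': array([-1.46571508e+00,  1.04600325e-01,  9.65628062e-02,  1.56387983e+00,
       -3.55301385e-05,  1.35310951e+00]), 'joint_vel': array([ 4.91351294e-04, -2.06076608e-03,  2.42020746e-03, -9.75755442e-04,
        9.16086915e-06,  1.91526235e-03]), 'effort': array([ 6.37836507e-03, -5.58205926e+01,  5.04721248e+01,  1.29861891e-02,
       -1.90021087e-04, -2.56518796e-06]), 'eef_pos': array([ 0.19029138, -0.56872604,  0.23063174]), 'orientation': array([-3.09966361e+00, -5.04624821e-01, -4.33532207e-05]), 'wrist_force': array([-0.56843294,  0.21903227,  0.69273083]), 'ft_torque': array([0.01589051, 0.00052585, 0.02413461]), 'finger_gap': 0.08524778491707233}
[-0.01482734 -0.55661068  0.5252493 ] [ 0.60957309  0.63262185 -0.47771356]
[ 0.3327055  -0.03108153  1.10671959] [ 0.16351041  0.02435658 -0.9862409 ]
```

View pics/both.png

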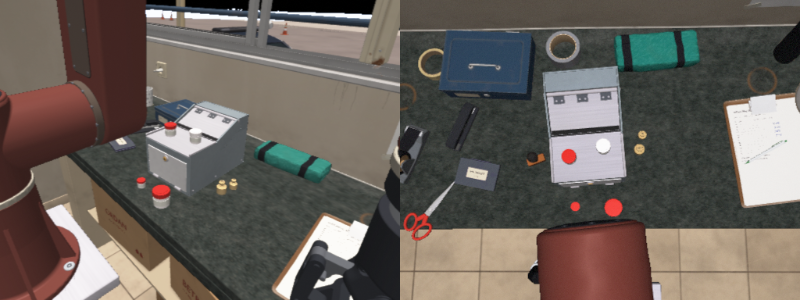

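The pair shows the box seen from the scene camera (left) and from above (right). There are three red caps: on the shelf (~(569,156) in the right half), a small one on the worktop at (575,206) and a large one at (613,207). Next is an enlarged crop.

```bash
python3 - <<'E'
from h import *
b=load('t0')['pixels'][75:285,160:330]
cv2.imwrite('pics/c1.png',cv2.resize(b,None,fx=2.8,fy=2.8,interpolation=cv2.INTER_CUBIC))
E
```

```text
(no output)
```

View pics/c1.png

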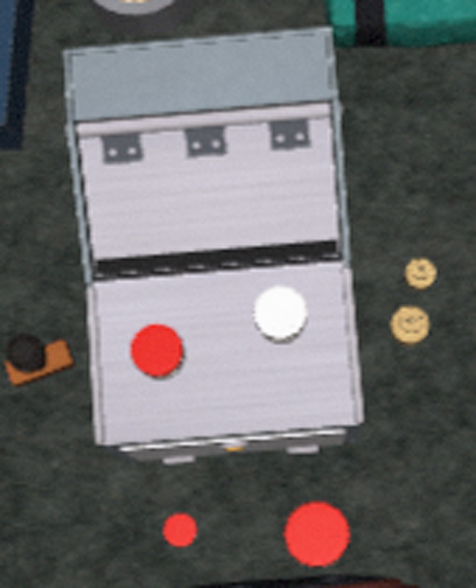

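The crop shows the red cap on the shelf at (157,350), the same size as the white cap at (280,312). The small red cap (180,530) and the large one (317,534) stand on the worktop. The shelf one is the middle-sized red jar. Box corners: hood rear (65,50), (331,28); shelf front (97,443), (362,421).

```bash
python3 - <<'E'
from h import *
from scipy.optimize import least_squares
im=load('t0'); f=lambda p:(160+p[0]/2.8,75+p[1]/2.8)
px=[(65,50),(331,28),(97,443),(362,421)]
ow=[(.14,.096,.187),(.14,-.096,.187),(-.14,.096,.144),(-.14,-.096,.144)]
def T(q,P):
    c,s=np.cos(q[2]),np.sin(q[2]); return np.array([q[0]+c*P[0]-s*P[1],q[1]+s*P[0]+c*P[1],P[2]])
r=least_squares(lambda q:np.concatenate([np.subtract(proj(im,T(q,P)),f(p)) for P,p in zip(ow,px)]),[.5,0,0])
q=r.x; print('box',q,'res px',r.fun.round(2)); np.save('q.npy',q)
def B(w): c,s=np.cos(q[2]),np.sin(q[2]); d=w[:2]-q[:2]; return np.array([c*d[0]+s*d[1],-s*d[0]+c*d[1]])
for n,p,z,D in [('red',(157,350),.176,26),('white',(280,312),.176,26),('sred',(180,530),.03,17),('bred',(317,534),.05,32)]:
    w=ray(im,*f(p),z); e=ray(im,*f((p[0]+D,p[1])),z); print(n,w,'box',B(w),'radius',np.linalg.norm(e-w))
for n,p,z in [('edgeL',(92,283),.14),('edgeR',(348,264),.14)]: print(n,B(ray(im,*f(p),z)))
for n,P in [('hinge',(.08,0,.181)),('edge',(-.02,0,.14))]: print(n,T(q,P), np.multiply(np.subtract(proj(im,T(q,P)),(160,75)),2.8))
# scene check
s=load('s0');v=s['pixels'].copy()
for P in [(-.14,.096,.14),(-.14,-.096,.14),(-.02,-.096,.14),(.08,-.096,.191),(.14,-.096,.187),(.14,.096,.187),(-.14,-.096,0),(.14,-.096,0)]:
    a=proj(s,T(q,P)); cv2.circle(v,(int(a[0]+.5),int(a[1]+.5)),1,(0,255,0),-1)
a=proj(s,ray(im,*f((157,350)),.176));cv2.circle(v,(int(a[0]+.5),int(a[1]+.5)),1,(255,0,0),-1)
cv2.imwrite('pics/c2.png',cv2.resize(v[110:280,170:350],None,fx=3.5,fy=3.5))
E
```

```text
box [0.56664927 0.04342949 0.07600239] res px [-0.33 -0.36  0.22 -0.53 -0.6   0.34  0.7   0.48]
red [0.48217975 0.08148389 0.176     ] box [-0.08133623  0.04435825] radius 0.01814168726241477
white [ 0.50852109 -0.00421844  0.176     ] box [-0.06157825 -0.04309675] radius 0.018142579958080902
sred [0.36191345 0.07903003 0.03      ] box [-0.20144166  0.05104321] radius 0.013417443401481412
bred [ 0.35803423 -0.02888513  0.05      ] box [-0.2135036  -0.05626587] radius 0.0246449101962746
edgeL [-0.02190147  0.09258755]
edgeR [-0.02335628 -0.0946916 ]
hinge [0.64641833 0.04950383 0.181     ] [204.09671727 120.77366159]
edge [0.546707  0.0419109 0.14     ] [218.15219054 270.11590885]
```

View pics/c2.png

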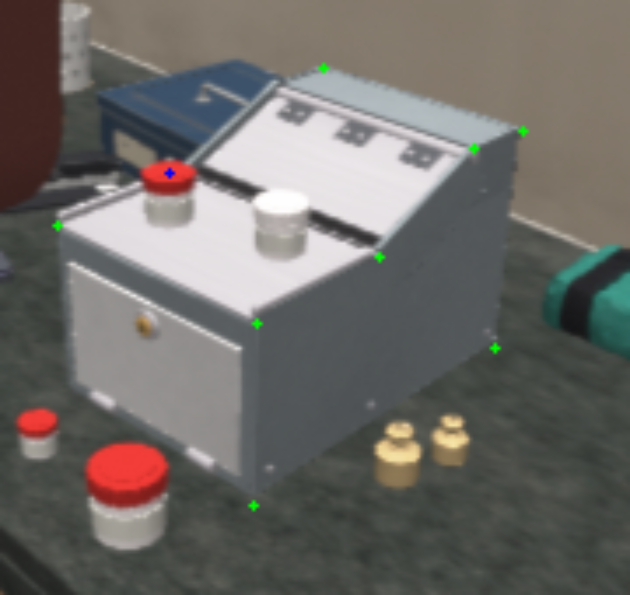

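The pose fits: residuals are under 0.8 px, and the radii match (18.1 mm for the shelf jar, against 13.4 and 24.6 mm for the decoys). The hood and shelf corners also agree in the scene view, where the blue dot sits on the red cap.

Plan: set the jaw axis along the box x axis and close the gap slightly to about 78 mm. Lower one finger behind the jar and the other over the shelf edge, then sweep +x. The front finger wedges the flap open while the rear finger pushes the jar.

```bash
python3 - <<'E'
from h import *
q=np.load('q.npy'); c,s=np.cos(q[2]),np.sin(q[2])
W=lambda x,y:np.array([q[0]+c*x-s*y,q[1]+s*x+c*y])
tgt=np.r_[W(-.066,.0445),.25]; print(tgt,np.hypot(*tgt[:2]))
st=bot.get_state(); p0=st['eef_pos']; R=cv2.Rodrigues(st['orientation'])[0]
N=16; dr=-1.323/N; print(R.round(3))
r0,r1=np.hypot(*p0[:2]),np.hypot(*tgt[:2]);a0,a1=np.arctan2(p0[1],p0[0]),np.arctan2(tgt[1],tgt[0])
prev=p0
for i in range(1,N+1):
    f=i/N; r=r0+(r1-r0)*f;a=a0+(a1-a0)*f
    p=np.array([r*np.cos(a),r*np.sin(a),p0[2]+(tgt[2]-p0[2])*f])
    print((R.T@(p-prev)*100).round(2).tolist()); prev=p
    R=R@cv2.Rodrigues(np.array([0,0,dr]))[0]
E
```

```text
[0.49746095 0.08278969 0.25      ] 0.5043030097229438
[[ 0.948  0.317 -0.   ]
 [ 0.317 -0.948  0.001]
 [ 0.    -0.001 -1.   ]]
[5.24, -0.83, -0.12]
[5.18, -0.86, -0.12]
[5.12, -0.88, -0.12]
[5.06, -0.91, -0.12]
[5.01, -0.93, -0.12]
[4.95, -0.96, -0.12]
[4.89, -0.98, -0.12]
[4.83, -1.0, -0.12]
[4.77, -1.03, -0.12]
[4.72, -1.05, -0.12]
[4.66, -1.07, -0.12]
[4.6, -1.09, -0.12]
[4.54, -1.11, -0.12]
[4.48, -1.13, -0.12]
[4.42, -1.15, -0.12]
[4.36, -1.16, -0.12]
```

Emit:
move_arm(
  offset=[
    [5.2, -0.8, -0.1],
    [5.2, -0.9, -0.1],
    [5.1, -0.9, -0.1],
    [5.1, -0.9, -0.1],
    [5, -0.9, -0.1],
    [5, -1, -0.1],
    [4.9, -1, -0.1],
    [4.8, -1, -0.1],
    [4.8, -1, -0.1],
    [4.7, -1, -0.1],
    [4.7, -1.1, -0.1],
    [4.6, -1.1, -0.1],
    [4.5, -1.1, -0.1],
    [4.5, -1.1, -0.1],
    [4.4, -1.1, -0.1],
    [4.4, -1.2, -0.1],
    [0, 0, 0],
    [0, 0, 0],
  ],
  roll=[-0.083, -0.083, -0.083, -0.083, -0.083, -0.083, -0.083, -0.083, -0.083, -0.083, -0.083, -0.083, -0.083, -0.083, -0.083, -0.083, 0, 0],
  grip=0.08,
)

```text
clock: 2.35
eef_pos: [0.4965, 0.0833, 0.247]
orientation: [2.131, 2.308, -0.001]
wrist_force: [1.6, 0.5, -0.4]
finger_gap: 0.0786
```

```bash
cat > d.py <<'E'
from h import *
q=np.load('q.npy'); c,s=np.cos(q[2]),np.sin(q[2])
st=bot.get_state(); p=st['eef_pos']; R=cv2.Rodrigues(st['orientation'])[0]
d=p[:2]-q[:2]; bx=np.array([c*d[0]+s*d[1],-s*d[0]+c*d[1]])
Bx=np.array([[c,-s,0],[s,c,0],[0,0,1]])
print('t',st['clock'],'box xy',bx.round(4),'z',p[2].round(4),'gap',st['finger_gap'],'F',np.round(Bx.T@st['wrist_force'],2))
print('tool axes in box\n',(Bx.T@R).round(3))
g=st['finger_gap']; print('pusher face',bx[0]-g/2,'front finger outer',bx[0]+g/2+.0145)
E
python3 - <<'E'
import d
from h import *
a=save('wrist','w1'); b=save('scene','s1')
cv2.imwrite('pics/c3.png',cv2.resize(np.hstack([a['pixels'],b['pixels']]),(800,300)))
E
```

```text
t 2.35 box xy [-0.0669  0.0451] z 0.247 gap 0.07861572376922253 F [ 1.63  0.4  -0.36]
tool axes in box
 [[-0.004  1.    -0.   ]
 [ 1.     0.004 -0.   ]
 [-0.    -0.    -1.   ]]
pusher face -0.10623216662207319 front finger outer -0.013116442852850648
```

View pics/c3.png

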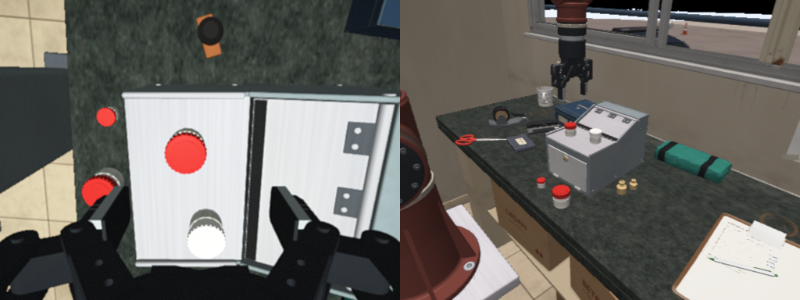

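The wrist view shows the red cap at (186,155) between the two fingers in x, with the white jar at (206,235) nearer the wrist side. In the scene view the gripper hangs over the red jar at (572,90). I lower it in stages and watch the force.

Emit:
move_arm(
  offset=[
    [0, 0, 2.5],
    [0, 0, 2.5],
    [0, 0, 2.5],
    [0, 0, 1.5],
    [0, 0, 1],
    [0, 0, 0],
    [0, 0, 0],
  ],
  roll=[0, 0, 0, 0, 0, 0, 0],
)

```text
clock: 3.32
eef_pos: [0.4969, 0.0834, 0.1481]
orientation: [2.13, 2.308, 0.001]
wrist_force: [-0.1, -0.3, -0.5]
finger_gap: 0.0787
```

```bash
python3 - <<'E'
import d
from h import *
b=save('scene','s2'); t=save('top','t2')
A=cv2.resize(b['pixels'][80:250,180:310],(400,523),interpolation=cv2.INTER_CUBIC)
B=cv2.resize(t['pixels'][75:245,170:300],(400,523),interpolation=cv2.INTER_CUBIC)
cv2.imwrite('pics/c4.png',np.hstack([A,B]))
E
```

```text
t 3.325 box xy [-0.0665  0.0451] z 0.1481 gap 0.07870938645152505 F [-0.09 -0.33 -0.47]
tool axes in box
 [[-0.004  1.     0.001]
 [ 1.     0.004 -0.   ]
 [-0.     0.001 -1.   ]]
pusher face -0.10581805081868342 front finger outer -0.012608664367158384
```

View pics/c4.png

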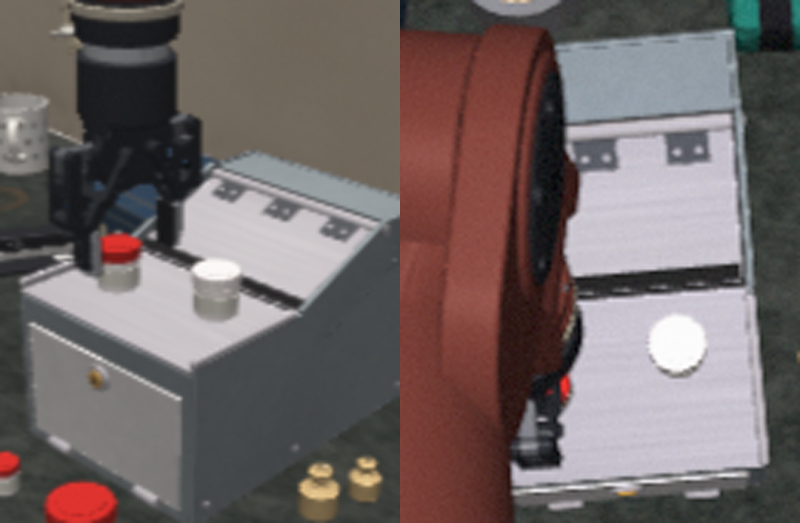

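The scene crop shows the rear finger's tip behind the red jar at (92,270) and the front finger at (170,245) over the flap strip. Forces are zero, and the white jar is clear. Descending a little more.

Emit:
move_arm(
  offset=[
    [0, 0, 0.4],
    [0, 0, 0.4],
    [0, 0, 0.2],
    [0, 0, 0],
    [0, 0, 0],
  ],
  roll=[0, 0, 0, 0, 0],
)

```text
clock: 4.05
eef_pos: [0.4965, 0.0835, 0.1374]
orientation: [2.131, 2.308, -0.0]
wrist_force: [0.1, -0.8, 0.7]
finger_gap: 0.0785
```

```bash
python3 - <<'E'
import d
from h import *
b=save('scene','s3')
for z in (.14,.15,.16):
  print(z,[np.subtract(proj(b,np.r_[d.q[:2]+d.Bx[:2,:2]@np.array([x,.034]),z]),(200,120))*8 for x in (-.106,-.0125)])
cv2.imwrite('pics/c5.png',cv2.resize(b['pixels'][120:190,200:270],(560,560),interpolation=cv2.INTER_CUBIC))
E
```

```text
t 4.05 box xy [-0.0669  0.0453] z 0.1374 gap 0.07852115475690749 F [ 0.09 -0.84  0.69]
tool axes in box
 [[-0.004  1.     0.   ]
 [ 1.     0.004 -0.   ]
 [-0.     0.    -1.   ]]
pusher face -0.10616111313863247 front finger outer -0.013139958381724976
0.14 [array([107.71730393, 458.61275416]), array([325.47677263, 367.77119965])]
0.15 [array([106.81996357, 428.38032132]), array([325.76354822, 339.07386145])]
0.16 [array([105.91264122, 397.81158328]), array([326.05330133, 310.07856746])]
```

View pics/c5.png

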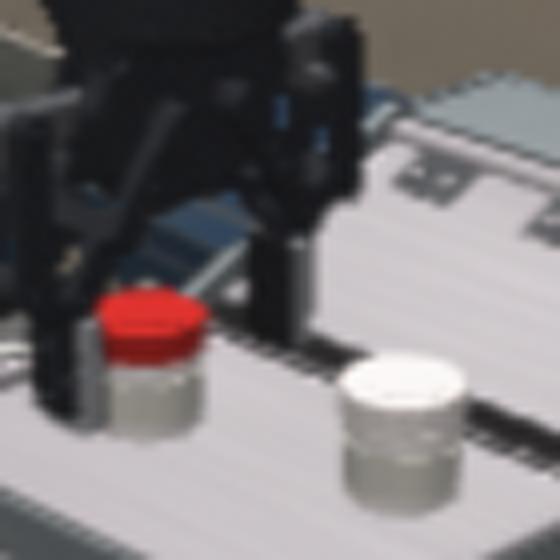

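The rear finger's inner corner is at (107,430) and the front tip at (310,338). Both put the tips at z≈0.150, 10 mm above the shelf, which matches the geometry. I lower 3 mm and sweep slowly.

Emit:
move_arm(
  offset=[
    [0, 0, 0.3],
    [0, 0.4, 0],
    [0, 0.4, 0],
    [0, 0.4, 0],
    [0, 0.4, 0],
    [0, 0.4, 0],
    [0, 0.4, 0],
    [0, 0.4, 0],
    [0, 0.4, 0],
    [0, 0.4, 0],
    [0, 0.4, 0],
    [0, 0.4, 0],
    [0, 0.4, 0],
    [0, 0, 0],
  ],
  roll=[0, 0, 0, 0, 0, 0, 0, 0, 0, 0, 0, 0, 0, 0],
)

```text
clock: 5.85
eef_pos: [0.5447, 0.0873, 0.1343]
orientation: [2.131, 2.308, 0.0]
wrist_force: [-1.4, -0.1, 2.3]
finger_gap: 0.0789
```

```bash
python3 - <<'E'
import d
from h import *
b=save('scene','s4')
cv2.imwrite('pics/c6.png',cv2.resize(b['pixels'][110:190,200:290],(675,600),interpolation=cv2.INTER_CUBIC))
E
```

```text
t 5.85 box xy [-0.0185  0.0454] z 0.1343 gap 0.0789301158548225 F [-1.4   0.05  2.3 ]
tool axes in box
 [[-0.004  1.     0.   ]
 [ 1.     0.004 -0.   ]
 [-0.     0.    -1.   ]]
pusher face -0.05799653404357145 front finger outer 0.03543358181125105
```

View pics/c6.png

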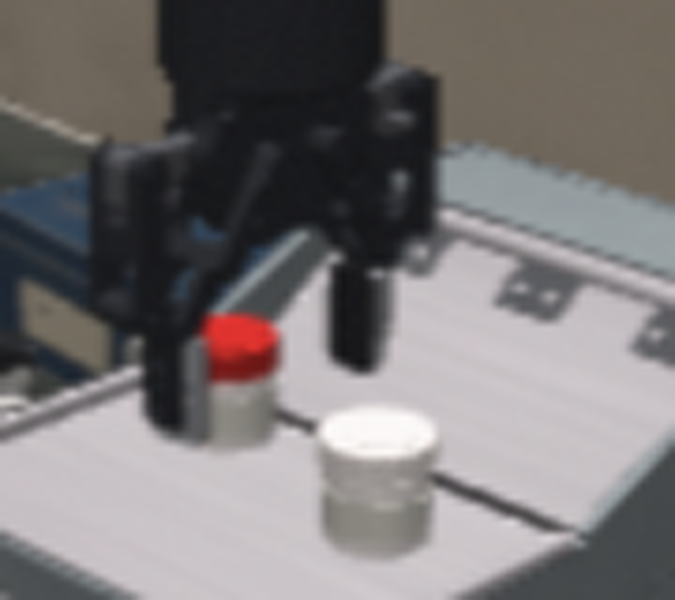

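The rear finger pushes the upright red jar (240,380). The front finger (360,360) presses the flap with about 2.5 N, and the flap has begun to sink because the strip is partly hidden. The white jar has not moved. Continuing.

Emit:
move_arm(
  offset=[
    [0, 0.4, 0],
    [0, 0.4, 0],
    [0, 0.4, 0],
    [0, 0.4, 0],
    [0, 0.4, 0],
    [0, 0.4, 0],
    [0, 0.4, 0],
    [0, 0.2, 0],
    [0, 0, 0],
    [0, 0, 0],
    [0, 0, 0],
  ],
  roll=[0, 0, 0, 0, 0, 0, 0, 0, 0, 0, 0],
)

```text
clock: 7.28
eef_pos: [0.574, 0.0898, 0.1342]
orientation: [-2.131, -2.308, 0.001]
wrist_force: [-5.3, -0.7, 0.9]
finger_gap: 0.0785
```

```bash
python3 - <<'E'
import d
from h import *
b=save('scene','s5')
cv2.imwrite('pics/c7.png',cv2.resize(b['pixels'][110:190,200:290],(675,600),interpolation=cv2.INTER_CUBIC))
E
```

```text
t 7.275 box xy [0.0108 0.0456] z 0.1342 gap 0.07848453589828153 F [-5.3  -0.33  0.85]
tool axes in box
 [[-0.004  1.    -0.001]
 [ 1.     0.004 -0.   ]
 [-0.    -0.001 -1.   ]]
pusher face -0.02840565916970566 front finger outer 0.06457887672857587
```

View pics/c7.png

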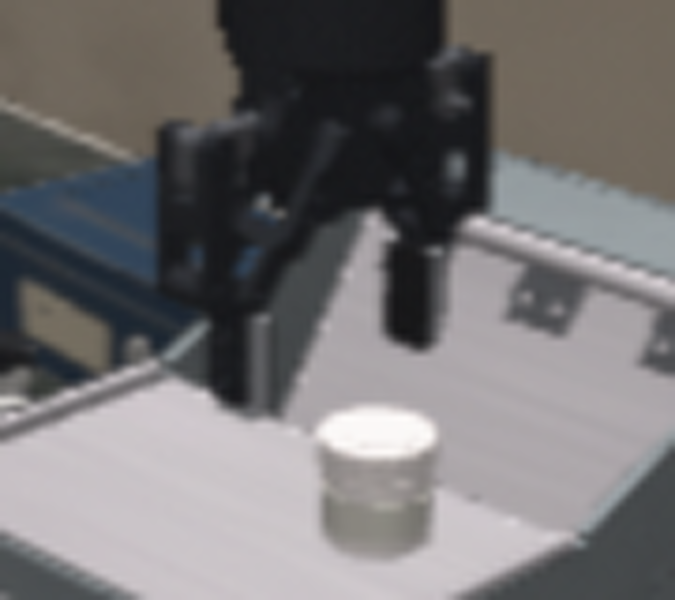

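The red jar is gone from the shelf and the flap is held wide open. A wrist view confirms whether it reached the chamber before I let the flap close.

```bash
python3 - <<'E'
from h import *
a=save('wrist','w2')
E
```

```text
(no output)
```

View pics/w2.png

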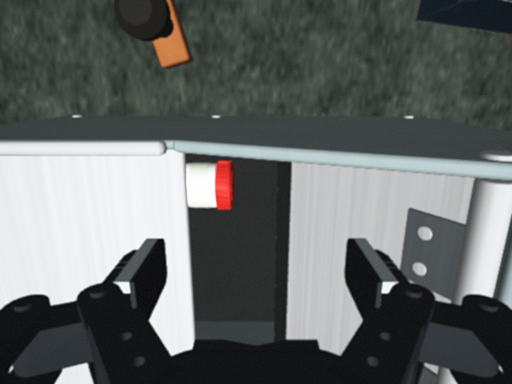

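The jar lies on its side on the chamber floor at (210,185), and nothing is in the flap's way. Raising straight up.

Emit:
move_arm(
  offset=[
    [0, 0, -0.5],
    [0, 0, -0.5],
    [0, 0, -0.8],
    [0, 0, -1],
    [0, 0, -1.5],
    [0, 0, -2],
    [0, 0, -2],
    [0, 0, -2],
    [0, 0, -2],
    [0, 0, 0],
    [0, 0, 0],
    [0, 0, 0],
    [0, 0, 0],
    [0, 0, 0],
    [0, 0, 0],
    [0, 0, 0],
    [0, 0, 0],
  ],
  roll=[0, 0, 0, 0, 0, 0, 0, 0, 0, 0, 0, 0, 0, 0, 0, 0, 0],
)

```text
clock: 9.5
eef_pos: [0.5742, 0.0897, 0.2573]
orientation: [2.131, 2.308, -0.0]
wrist_force: [-0.2, 0.5, 0.8]
finger_gap: 0.0786
```

```bash
python3 - <<'E'
import d
from h import *
b=save('scene','s6')
cv2.imwrite('pics/c8.png',cv2.resize(b['pixels'][70:270,180:330],(600,600*200//200),interpolation=cv2.INTER_CUBIC))
E
```

```text
t 9.5 box xy [0.0111 0.0456] z 0.2573 gap 0.07857953843435925 F [-0.14  0.55  0.75]
tool axes in box
 [[-0.004  1.     0.   ]
 [ 1.     0.004 -0.   ]
 [-0.     0.    -1.   ]]
pusher face -0.02820580880214016 front finger outer 0.06487372963221909
```

View pics/c8.png

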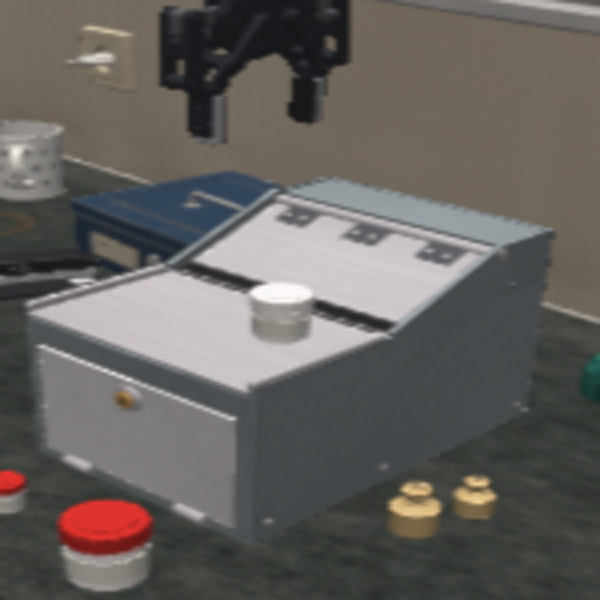

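The flap is closed with its strip flush at (290,295). The white jar (282,310) and the weights (415,510), (475,497) are in place, and the gripper is clear.

```bash
python3 -c "
from bench import bot
print(bot.sign_off())"
```

```text
the job is handed in; nothing more can be done
None
```

The red-capped jar is in the drop box and the job is handed in, with the robot clock at about 9.5 s of the 40 s allowed; the hand-in gave no verdict.

- **What I did:** I set the jaws in line with the box, about 78 mm apart. One sweep then did both jobs: the front finger pressed the flap open while the rear finger pushed the jar over the shelf edge. I held the flap until the jar was down, then raised the gripper straight up.
- **Last checks:** Before release, the wrist picture showed the jar lying on its side on the chamber floor, with the flap held open at about 5 N. Afterwards the scene picture showed:
  - the flap shut flush;
  - the white-capped jar and both weights where they were;
  - the gripper clear, with only sensor noise on the wrist force.
- **Not rechecked:** I did not measure the flap angle. I also did not look at the stamp again after retreating; it stood upright in the last wrist view and nothing came near it. No check failed or disagreed.

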